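Fish a dropped pendant out of a deep rack well with the hook picker

ROBOT

A 6-joint arm with a two-finger parallel gripper is mounted at the origin on the work surface. World frame = base frame: x ahead of the robot, y to its left, z up, the work surface at z = 0. Lengths are in mm, angles in rad, forces in N, time in s.
With the tool pointing down it reaches from about 250 to 850 mm from the base axis. Payload 12.5 kg.
Tool frame: the origin (TCP) lies at the very end of the fingers, on their centre line; the grasp point (between the pads) lies 19 mm behind it (r.grip_depth is the distance from the TCP to the grasp point, in mm); z points along the fingers, y is the direction in which the jaws open and shut (so a half turn about z gives the same grasp; the last joint's range is limited). The gripper opens to 93 mm and grips with 3 to 60 N. Pads are 15 mm wide; open, the fingers measure 128 mm over their backs; the gripper's body (75 mm by 188 mm) begins 65 mm behind the grasp point.
Start: joints at [1.025, 0.351, 1.652, -0, 1.139, -0.085], TCP at [244.534, 492.633, 218.633] pointing down, gripper open.
Joint ranges: [-2.75, 2.75], [-0.79, 2.1], [0.01, 2.65], [-1.57, 4.71], [0.07, 3.14], [-2.87, 2.87]. Speed limits (rad/s): [2.22, 2.22, 2.79, 3.14, 3.14, 3.14].

INTERFACE

Orientations are given as a unit quaternion [x, y, z, w].
In Python, from cell import r, hand, kinematics, optics, finish_job, read_clock, read_q, read_joint_velocities, read_joint_torque, read_eef_pos, read_ee_rot, read_force, read_ft_torque, read_finger_gap gives the robot as it stands. The module is installed in compiled form; this text tells all that it offers. Calls block until the motion is done:
- r.move_pose(position, orientation): joint-space move of the TCP to a pose.
- r.move_linear(position, rot=None, speed=150, stop_force=None): straight line of the TCP; rot=None keeps the orientation; speed is the mean speed in mm/s. With stop_force (N) it stops when the force on the tool has changed by that much, and returns True; else False.
- r.move_j(angles): joint-space move.
- hand.ungrasp() and hand.clamp(grip_force=None): open the fingers fully, or close them until they stop; grip_force is the grip in N (None keeps the last).
- r.wait(seconds).
- kinematics.solve_ik(position, orientation): joint angles nearest the present ones, or None.
- optics.read_camera(name): name is "scene" or "top" or "wrist"; returns the picture (420x560x3 uint8, red, green, blue); there is no depth.
- optics.camera_info(name): a dict with "fovy" (degrees; the focal length in pixels is half the picture's height over the tangent of half this angle, whatever the lens; pixels are square), "cx", "cy" (the principal point, pixels), "k1" (the pictures are not rectified: a ray, as slopes to the right and down, at radius r is drawn at 1 + k1 r^2 times it, then the intrinsics apply), "eye" and "orientation" of the camera in the world. Camera axes: x right, y down, z forward; pixel columns grow to the right and rows downward; lengths in mm; the calibration is good to about 2 mm. A picture is of the moment at which its call begins: read the wrist's pose just before it. camera_info takes no time and is no camera call; for the wrist camera it gives the pose at the moment of the call.
A pose or a line that the arm cannot do raises r.MotionError and nothing moves.
- finish_job(): hands the job in, once; it reports no verdict.
Readings, each from a call of its own:
- read_clock(): time.
- read_q(): joint angles.
- read_joint_velocities(): joint speeds.
- read_joint_torque(): joint torques, N m.
- read_eef_pos(): TCP position.
- read_ee_rot(): TCP orientation.
- read_force(): force on the tool from outside, world axes, zero at the start.
- read_ft_torque(): the same for the moment, N m.
- read_finger_gap(): finger opening in mm.
Only numpy, scipy, OpenCV 4.12 (cv2) and the standard library are available. Lean on these libraries where they do the work, as an engineer would, in place of code of your own. Each camera call takes 0.05 s, during which the arm holds its last target. There are 200 camera calls.

TASK

A pendant with a wire bail has dropped to the bottom of one of the deep wells of the plywood rack. Take the hook picker from its stand, feel gently for the pendant with it, hook the pendant by its bail, lift it out and set it down gently, upright and unhooked, on the empty near half of the black tray, then hang the picker back in its stand. Do not press or bump hard with the picker, do not touch the pendant with the gripper, and leave everything else where it is.

Things in the scene. Friction and masses are not known exactly. Their poses are not given: they have to be found in the camera images.
- rack: Fixed plywood rack, 66 (x) x 182 (y) x 120 mm high, origin under its centre on the bench. Three square wells along its y, 50 x 50 mm inside, open above, centres at y = -58, 0, +58 mm; walls 8 mm; floor 10 mm above the bench. Each has a 16 mm sight slot down its +x face and holds one piece: the pendant, a like stone without bail, or a brass collar; which is where varies.
- pendant: The pendant: upright round bob 36 mm in diameter, 28 mm high (amber stone on a brass foot, flat top) with a wire bail on top. Origin: middle of its underside, z up. 0.1 to 0.2 kg. Stands loose on the well's floor within 3 mm of the well's middle, its x within 0.5 rad of the rack's x. It stands upright by itself.
- pendant_bail (a point): Middle of the underside of the bail's crown, 42.7 mm above the pendant's origin. The bail is an arch of 3.6 mm wire in the pendant's y-z plane: legs at y = -10.5 and +10.5 mm, flat crown 13 mm wide, underside 14.7 and top 18.3 mm above the bob's flat top. A thing up to 13 mm wide and 14 mm high passes under it along the pendant's x.
- picker: The hook picker, hanging upright in the stand at the start. Origin: middle of the underside of its round steel collar (28 mm in diameter, 4 mm thick), z up. Above it a wooden handle 16 x 16 mm (sides along its x and y) from 4 to 66 mm; below it a sleeve 8 mm in diameter, 30 mm long, then a telescopic 6 mm rod and out of it the sprung tip, 4 mm wire, ending in a hook towards its +x. 0.12 kg.
- picker_sleeve (a point): Lower end of the sleeve, 30 mm below the origin; x towards the hook: a level toe of 4 mm wire from the rod axis to 13 mm, with an upturned lip, top 9 mm above the toe's underside, gap rod to lip 7 mm. Toe underside 92 (rod in) to 124 mm (out) below the origin: differs per run, not measured, stays (rod slips at 35 N). Pushed up, the tip gives 5 N per mm after 1 N, 6 mm at most.
- stand: Fixed dark steel stand, origin on the bench below the seat. Level fork plate 6 mm thick, top 140 mm above the bench, with a 14 mm wide slot along the stand's x, open at its -x end, closed at x = +22 mm; prongs reach to x = -28 mm, 60 mm wide over all. A 20 x 40 mm column stands at x = 45 to 65 mm.
- stand_seat (a point): The picker's seat: middle of the fork's slot at the height of the fork's top (140 mm above the bench), where the collar's underside rests. x as the stand's: the picker hangs with its toe along the stand's +x, within the slot.
- tray: Fixed black tray, 240 (x) x 150 (y) mm, floor top 6 mm above the bench, rims 5 mm thick and 13 mm high, origin under its centre. Two finished drops lie on its far half (x from +10 to +100 mm); its near half, x below 0, is empty.
- plain_stone: Bystander in a well: the same bob as the pendant, 36 mm in diameter and 28 mm high, without a bail. Origin: middle of its underside.
- collar: Bystander in a well: brass collar 34 mm outside, 18 mm inside, 22 mm high. Origin: middle of its underside.
- drop_a: Bystander on the tray's far half: finished blue drop 80 x 24 mm, 10 mm high. Origin on its underside.
- drop_b: Bystander on the tray's far half: like drop_a.
- pliers: Bystander: pliers with red grips lying on the bench, 130 x 56 mm, 14 mm high. Origin at the joint, on the bench.
- marker: Bystander: black marker pen lying on the bench, 135 mm long, 16 mm high. Origin near its middle, on the bench.
- spool: Bystander: white ceramic cone spool, 68 mm in diameter, 80 mm high. Origin: middle of its underside.
- glasses: Bystander: safety glasses lying on the bench, about 130 x 120 mm, 45 mm high. Origin below the bridge.
Not all that is in view belongs to the job. There is more than one size of the picker; the job needs the larger.

How it is judged (in metres and radians):
On the way, in this order (a step that is already met when the one before it is completed fails the run):
1. the pendant hangs on the picker, lifted clear above the rack (z of pendant in the frame of rack above 0.122 m and contact force between picker and pendant above 0.3 N), for 0.2 s.
2. the pendant stands upright on the near half of the tray, unhooked (x of pendant in the frame of tray between -0.105 and -0.005 m and y of pendant in the frame of tray between -0.058 and 0.058 m and z of pendant in the frame of tray between 0.002 and 0.01 m and angle between pendant's own z axis and vertical below 0.12 rad and contact force between picker and pendant below 0.05 N and linear speed of pendant below 0.02 m/s), for 0.3 s.
At the end, for the whole second after the job is handed in: The pendant stands upright (0.12 rad) at rest on the tray's floor, its origin 5 to 105 mm on the near side of the tray's middle and within 58 mm of its long axis, the picker off it; the picker hangs upright (0.12 rad) and at rest in its stand, origin within 12 mm of the seat (all of step 2 and distance between picker and stand_seat below 0.012 m and angle between picker's own z axis and vertical below 0.12 rad and linear speed of picker below 0.03 m/s); the robot touches nothing.
It fails at once if the picker presses or bumps the pendant with more than 12 N (contact force between picker and pendant above 12 N).
It fails at once if the picker or the pendant presses or bumps the rack with more than 15 N (contact force between any of picker, pendant and rack above 15 N).
It fails at once if the pendant is dropped or pressed on the tray with more than 15 N (contact force between pendant and tray above 15 N).
It fails at once if the gripper touches the pendant (contact force between any of the fingers, the arm and pendant above 0.2 N).
It fails at once if another piece is moved by more than 20 mm (distance of any of plain_stone, collar, drop_a, drop_b, pliers, marker, spool, glasses from where it was at the start of the episode above 0.02 m).
It also fails if it takes over 72 s, if anything falls off the work surface, if the arm or the gripper's body presses on something with over 40 N, if the wrist force passes 120 N, or if a joint passes its speed limit or range.

## Working session

There is one attempt and no reset: what is moved stays moved. The work goes in short steps, each a Python script; the robot and the scene stay as the last script left them, time stands still between calls to the robot, and variables do not carry over. Pictures are saved under pics/ and viewed, about 8 in all and at most 12, crops included, and the job is handed in when it is done.

```bash
mkdir -p pics; python3 - <<'E'
from cell import *
import cv2,numpy as np
for n in("scene","top","wrist"):
    i=optics.camera_info(n);print(n,i)
    im=optics.read_camera(n);cv2.imwrite(f"pics/{n}0.png",cv2.resize(im[:,:,::-1],(800,600),interpolation=cv2.INTER_CUBIC) )
print(read_clock(),read_eef_pos(),read_ee_rot(),read_force())
E
```

```text
scene {'fovy': 56.83373029596772, 'cx': 285.01207020392184, 'cy': 214.31812605849643, 'k1': -0.10146969497367402, 'eye': array([1172.39252703,   23.03833225,  669.72380461]), 'orientation': array([ 0.60216674,  0.68039175, -0.31542533, -0.27380494])}
top {'fovy': 44.85573873225164, 'cx': 288.10738743476963, 'cy': 211.74859235200208, 'k1': 0.0450115952041473, 'eye': array([ 441.51839607,  -65.75229945, 1214.18816647]), 'orientation': array([ 0.71576314, -0.69607882,  0.03697326, -0.042313  ])}
wrist {'fovy': 66.10658210029435, 'cx': 280.4338487957534, 'cy': 212.06870893577513, 'k1': -0.030304718602743804, 'eye': array([177.96978366, 526.36930069, 383.72695729]), 'orientation': array([0.8419697 , 0.52241377, 0.07138863, 0.11434395])}
0.15 [244.43352742 492.40614405 218.20757103] [ 2.28367523e-01  9.73574885e-01 -4.47671020e-04 -1.34447725e-04] [ 0.1637542  -0.11644303  0.78128893]
```

View pics/top0.png

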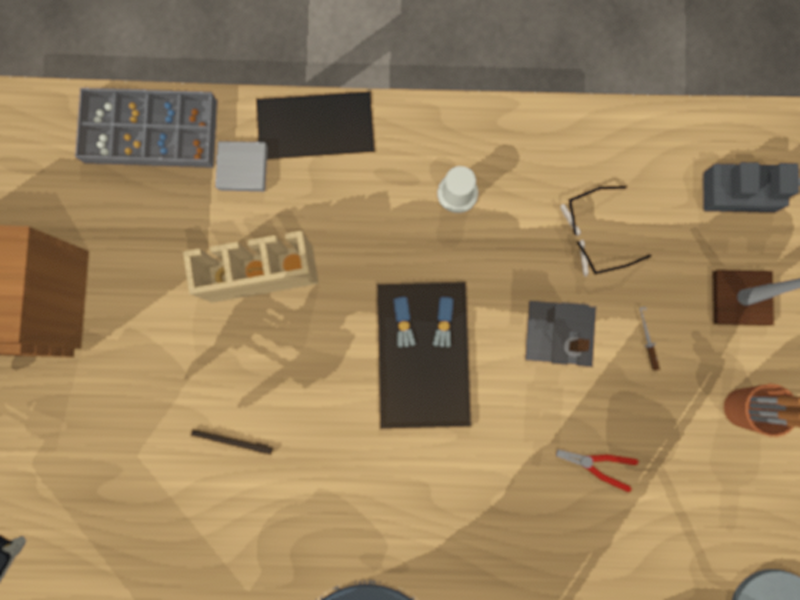

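View pics/scene0.png

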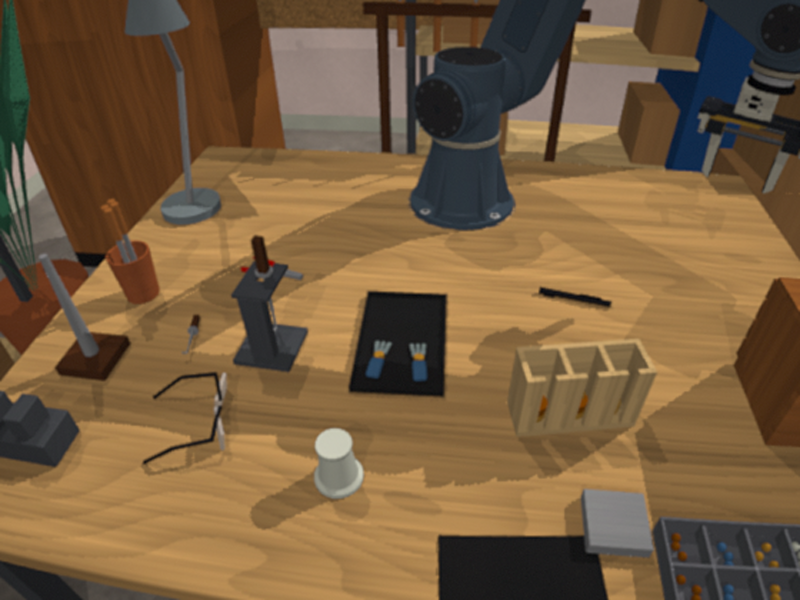

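```bash
cat > h.py <<'E'
from cell import *
import cv2,numpy as np
from scipy.spatial.transform import Rotation as R
from scipy.optimize import least_squares
def K(i):
    f=210/np.tan(np.radians(i['fovy']/2)); return f,i['cx'],i['cy'],i['k1'],np.array(i['eye']),R.from_quat(i['orientation']).as_matrix()
def proj(i,P):
    f,cx,cy,k,e,M=K(i); c=(np.atleast_2d(P)-e)@M; s=c[:,:2]/c[:,2:]; s=s*(1+k*(s**2).sum(1,keepdims=True)); return s*f+[cx,cy]
def ray(i,uv,z):
    f,cx,cy,k,e,M=K(i); d=(np.array(uv,float)-[cx,cy])/f; s=d.copy()
    for _ in range(20): s=d/(1+k*(s@s))
    v=M@[s[0],s[1],1]; return e+v*(z-e[2])/v[2]
def down(th): # tool x axis at world yaw th, tool pointing down
    return [np.cos(th/2),np.sin(th/2),0,0]
def snap(n,name,crop=None,scale=1):
    i=optics.camera_info(n); im=optics.read_camera(n)[:,:,::-1]; np.save('pics/'+name+'.npy',{'i':i},allow_pickle=True)
    cv2.imwrite('pics/'+name+'_raw.png',im)
    if crop: x0,y0,x1,y1=crop; im=im[y0:y1,x0:x1]
    cv2.imwrite('pics/'+name+'.png',cv2.resize(im,None,fx=scale,fy=scale,interpolation=cv2.INTER_CUBIC)); return i
def info(name): return np.load('pics/'+name+'.npy',allow_pickle=True).item()['i']
E
python3 - <<'E'
from h import *
i=optics.camera_info('top')
for n,uv,z in [('rackTL',(183,252),120),('rackTR',(303,232),120),('rackBR',(313,280),120),('rackBL',(190,297),120),('tray',(377,283),13),('tray',(466,282),13),('tray',(470,426),13),('tray',(381,428),13),('handle',(579,345),206),('collar',(574,347),144),('base',(530,302),6),('base',(596,305),6),('base',(594,367),6),('base',(526,361),6)]:
    print(n,ray(i,np.array(uv)*.7,z).round(0))
w=optics.camera_info('wrist'); print(R.from_quat(w['orientation']).as_matrix()[:,2])
E
```

```text
rackTL [632. 294. 120.]
rackTR [669. 113. 120.]
rackBR [595.  95. 120.]
rackBL [564. 280. 120.]
tray [608.   4.  13.]
tray [ 614. -144.   13.]
tray [ 377. -156.   13.]
tray [370. -11.  13.]
handle [ 502. -289.  206.]
collar [ 503. -296.  144.]
base [ 584. -252.    6.]
base [ 582. -362.    6.]
base [ 479. -358.    6.]
base [ 485. -247.    6.]
[ 0.23976454 -0.11782489 -0.96365464]
```

```bash
python3 - <<'E'
from h import *
r.move_pose([675,195,320],down(np.pi)); r.wait(.2); i=snap('wrist','rack1',None,1.4); print(i['eye'],read_clock())
r.move_pose([590,-285,330],down(np.pi)); r.wait(.2); i=snap('wrist','stand1',None,1.4); print(i['eye'],read_clock(),read_q())
E
```

```text
[600.48976679 196.48638508 485.56874419] 2.325
[ 516.11905153 -283.53526497  495.51087844] 4.35 [-5.20153668e-01  4.73464363e-01  1.19891303e+00  2.96103589e-05
  1.46930557e+00 -2.09168851e+00]
```

View pics/rack1.png

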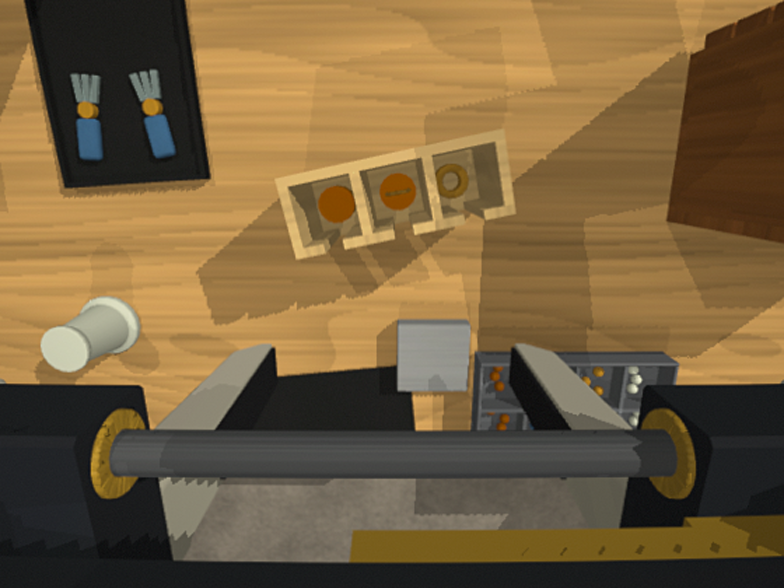

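View pics/stand1.png

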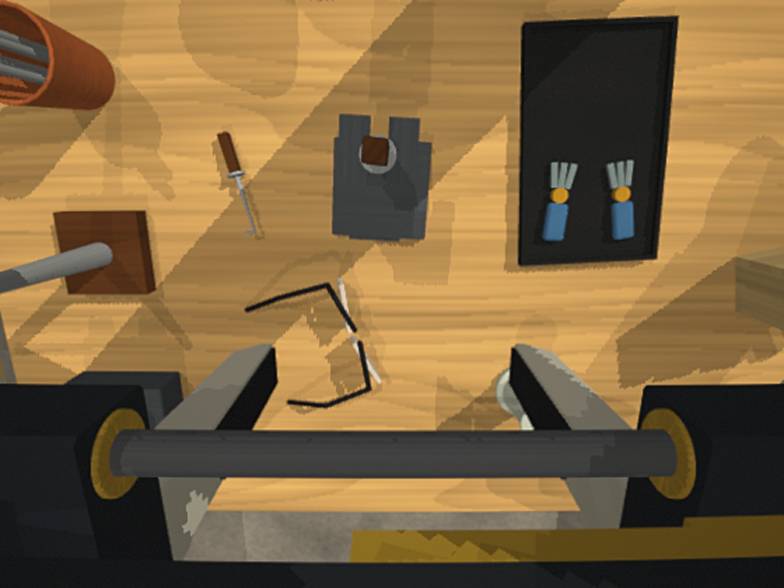

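```bash
python3 - <<'E'
import cv2,numpy as np
a=cv2.imread('pics/rack1_raw.png')[88:190,190:375]; b=cv2.imread('pics/stand1_raw.png')[75:175,230:315]
A=cv2.resize(a,None,fx=4.3,fy=4.3,interpolation=cv2.INTER_CUBIC);cv2.imwrite('pics/c1.png',A)
p=cv2.resize(cv2.imread('pics/rack1_raw.png')[118:158,263:309],None,fx=8,fy=8,interpolation=cv2.INTER_CUBIC)
B=cv2.resize(b,None,fx=5,fy=5,interpolation=cv2.INTER_CUBIC)
C=np.zeros((500,800,3),np.uint8);C[:500,:425]=B;C[:320,430:798]=p;cv2.imwrite('pics/c2.png',C)
E
```

```text
(no output)
```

View pics/c1.png

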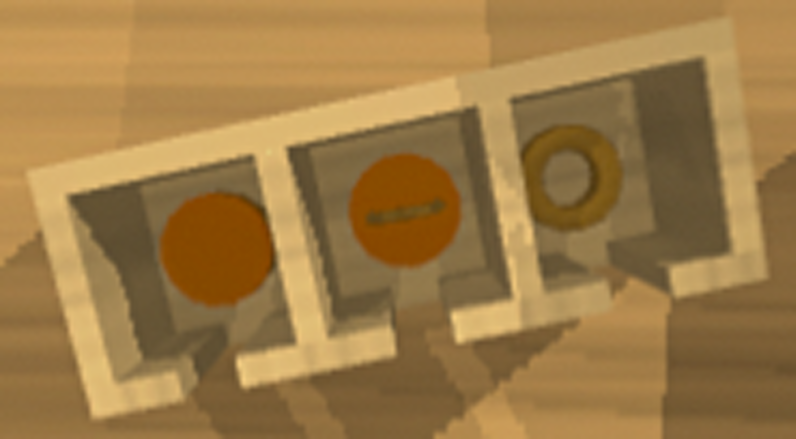

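View pics/c2.png

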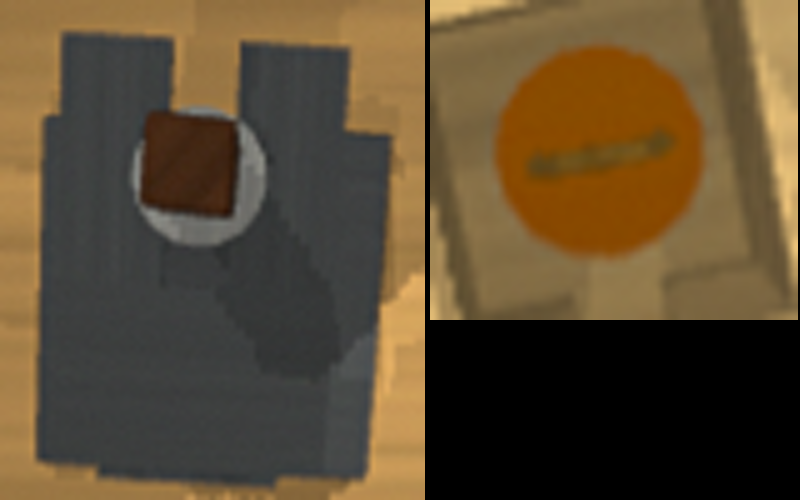

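```bash
python3 - <<'E'
from h import *
ir,is_=info('rack1'),info('stand1')
c1=lambda p:(190+p[0]/4.3,88+p[1]/4.3)
c2=lambda p:((p[0]-430)/8+263,p[1]/8+118); c3=lambda p:(230+p[0]/5,75+p[1]/5)
def fit(i,uv,L):
    L=np.array(L,float)
    def f(p):
        c,s=np.cos(p[2]),np.sin(p[2]); W=np.c_[L[:,:2]@[[c,s],[-s,c]]+p[:2],L[:,2]]
        return (proj(i,W)-uv).ravel()
    s=least_squares(f,[500,0,0]); return s.x.round(3),np.abs(s.fun).max().round(2)
# left in image=-y, up=-x
print('rack',fit(ir,[c1(p) for p in[(29,174),(733,18),(767,276),(95,418)]],[(-33,-91,120),(-33,91,120),(33,91,120),(33,-91,120)]))
print('bob',ray(ir,c2((600,151)),38),'crown',ray(ir,c2((602,154)),56.3))
a,b=ray(ir,c2((535,166)),56.3),ray(ir,c2((670,142)),56.3);d=b-a;print('bail yaw',np.arctan2(-d[0],d[1]),np.linalg.norm(d))
print('fork',fit(is_,[c3(p) for p in[(62,33),(174,38),(240,43),(350,48)]],[(-28,-30,140),(-28,-7,140),(-28,7,140),(-28,30,140)]))
print('handle',fit(is_,[c3(p) for p in[(147,112),(238,120),(233,217),(142,207)]],[(-8,-8,206),(-8,8,206),(8,8,206),(8,-8,206)]))
print('collar',ray(is_,c3((199,177)),144))
t=[np.array(p)/1.4 for p in[(524,23),(677,17),(657,257),(520,264)]]
print('tray',fit(is_,t,[(-120,-75,13),(-120,75,13),(120,75,13),(120,-75,13)]))
E
```

```text
rack (array([6.19519e+02, 2.00525e+02, 2.10000e-01]), np.float64(0.54))
bob [619.26006672 202.37601104  38.        ] crown [618.96843837 202.46214615  56.3       ]
bail yaw 0.17393664526258817 22.240002937585583
fork (array([ 5.04593e+02, -2.93834e+02, -4.90000e-02]), np.float64(0.28))
handle (array([ 5.03965e+02, -2.93753e+02, -7.80000e-02]), np.float64(0.43))
collar [ 503.89036283 -294.08346955  144.        ]
tray (array([ 4.91365e+02, -7.54040e+01,  5.90000e-02]), np.float64(1.7))
```

```bash
python3 - <<'E'
from h import *
q=down(-0.065)
r.move_pose([504.2,-293.8,260],q); r.move_linear([504.2,-293.8,161],speed=120)
hand.clamp(30); r.wait(.2); print(read_finger_gap(),read_eef_pos(),read_force())
r.move_linear([504.2,-293.8,305],speed=120); r.wait(.2); print(read_force(),read_eef_pos(),read_clock())
i=snap('scene','s2'); O=read_eef_pos()+[0,0,-21]; uv=proj(i,[O,O-[0,0,92],O-[0,0,124]]);print(uv)
c=uv.mean(0).astype(int);im=cv2.imread('pics/s2_raw.png')[c[1]-50:c[1]+50,c[0]-35:c[0]+35]
w=snap('wrist','w2')
A=cv2.resize(im,None,fx=5.5,fy=5.5,interpolation=cv2.INTER_CUBIC);B=cv2.resize(cv2.imread('pics/w2_raw.png')[120:420,190:370],None,fx=1.8,fy=1.8)
C=np.zeros((550,730,3),np.uint8);C[:550,:385]=A;C[:540,390:714]=B;cv2.imwrite('pics/c3.png',C);print(c-[35,50])
print(proj(w,[O,O-[0,0,92],O-[0,0,124]]))
E
```

```text
15.978440564921529 [ 504.18406209 -293.79234706  160.9463492 ] [ 0.18357669 -0.30249133 -1.27653931]
[ 0.05932724  0.02625979 -0.67136451] [ 504.11068916 -293.74429951  304.53069286] 10.8833
[[173.80953408 134.76524935]
 [181.53632704 171.84861979]
 [184.03094254 183.62638982]]
[144 113]
[[282.26940665 246.82877469]
 [281.89761722 208.65117326]
 [281.81655797 200.34479936]]
```

View pics/c3.png

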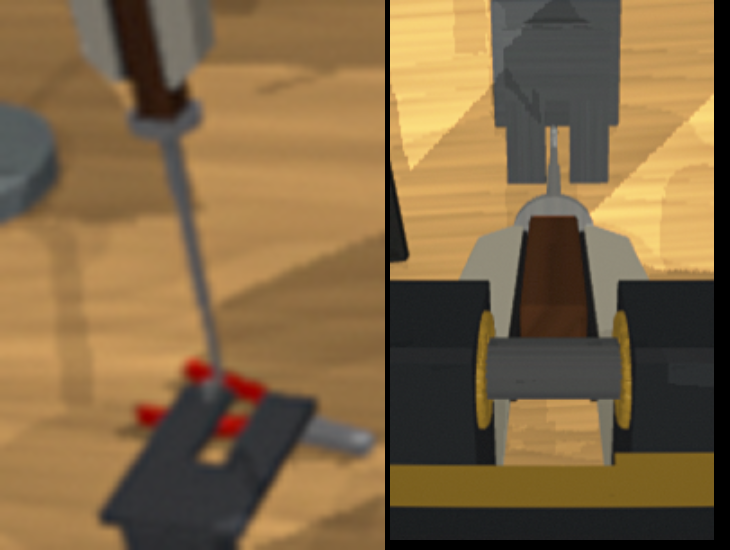

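```bash
cat >> h.py <<'E'
P=np.array([619.1,202.4]); Y=0.174
def rod(d,y=0,p=None,yaw=None):
    p=P if p is None else p; yaw=Y if yaw is None else yaw
    return np.array(p)+d*np.array([np.cos(yaw),np.sin(yaw)])+y*np.array([-np.sin(yaw),np.cos(yaw)])
E
python3 - <<'E'
from h import *
a=rod(-18)
r.move_pose([*a,300],down(Y)); r.move_linear([*a,215],speed=100); r.wait(.3)
w=snap('wrist','w3'); e=read_eef_pos();print(e,read_force(),read_clock())
print('rod/toe tip at L=112', proj(w,[[*e[:2],e[2]-133],[*rod(13,0,e[:2]),e[2]-133]]),'bail',proj(w,[[*P,56.3]]))
cv2.imwrite('pics/c4.png',cv2.resize(cv2.imread('pics/w3_raw.png')[100:290,180:390],None,fx=3.1,fy=3.1,interpolation=cv2.INTER_CUBIC))
E
```

```text
[601.43279613 199.3140025  215.21315105] [-1.43362855 -0.48967062 -1.41864856] 14.1583
rod/toe tip at L=112 [[281.75336601 203.7460555 ]
 [281.77894082 190.35714375]] bail [[281.73945862 180.47604265]]
```

View pics/c4.png

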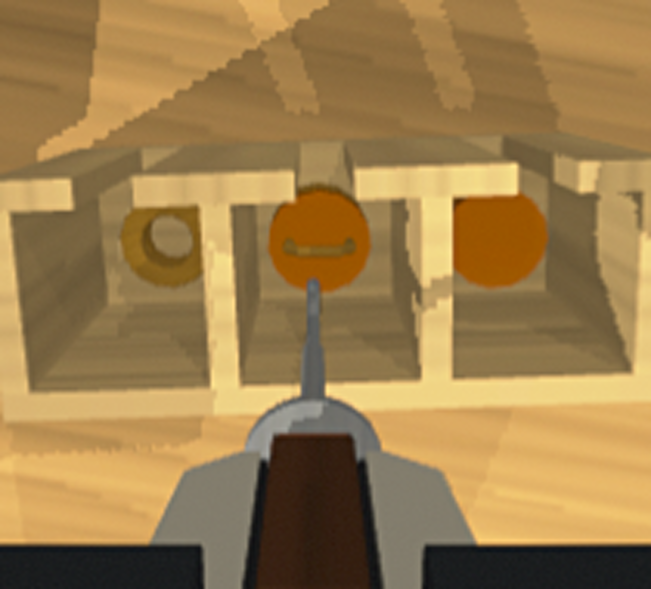

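```bash
sed -i 's/202.4\]/201.4]/' h.py; python3 - <<'E'
from h import *
a=rod(-18)
r.move_linear([*a,200],speed=60);r.wait(.2); f0=read_force()
s=r.move_linear([*a,148],speed=15,stop_force=2.5); e=read_eef_pos(); print(s,e,read_force()-f0,read_clock())
r.move_linear([*a,e[2]+2],speed=20); r.wait(.3); e=read_eef_pos(); print(e,read_force()-f0)
w=snap('wrist','w4')
cv2.imwrite('pics/c5.png',cv2.resize(cv2.imread('pics/w4_raw.png')[130:250,210:350],None,fx=4.5,fy=4.5,interpolation=cv2.INTER_CUBIC))
E
```

```text
True [601.362888   198.26893012 178.09515993] [-0.45803139 -0.87707715  5.57216736] 16.4333
[601.28234871 198.29038436 179.92031386] [-0.02167706  0.15854935 -0.68513255]
```

View pics/c5.png

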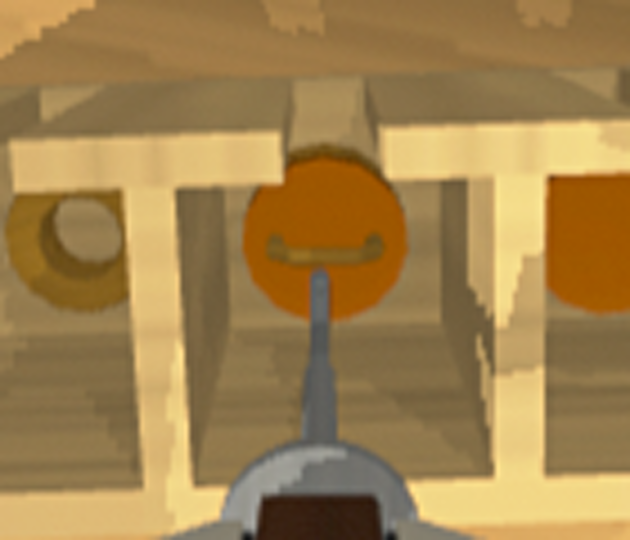

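```bash
sed -i 's/201.4\]/200.7]/' h.py; python3 - <<'E'
from h import *
def F(n=10):
    o=[]
    for _ in range(n): o.append(read_force()); r.wait(.02)
    return np.mean(o,0).round(2)
r.move_linear([*rod(-18),181.3],speed=20); f0=F()
s=r.move_linear([*rod(-5.5),181.3],speed=15,stop_force=2.5); print(s,read_eef_pos(),F()-f0)
if not s:
    s=r.move_linear([*rod(-5.5),197],speed=20,stop_force=5);r.wait(.3); print(s,read_eef_pos(),F()-f0,read_clock())
w=snap('wrist','w5')
cv2.imwrite('pics/c6.png',cv2.resize(cv2.imread('pics/w5_raw.png')[130:250,210:350],None,fx=4.5,fy=4.5,interpolation=cv2.INTER_CUBIC))
E
```

```text
False [613.63461147 199.74650506 181.30326971] [-0.15 -0.1   0.02]
False [613.67914046 199.74620543 196.95005609] [ 0.22  0.13 -1.23] 20.025
```

View pics/c6.png

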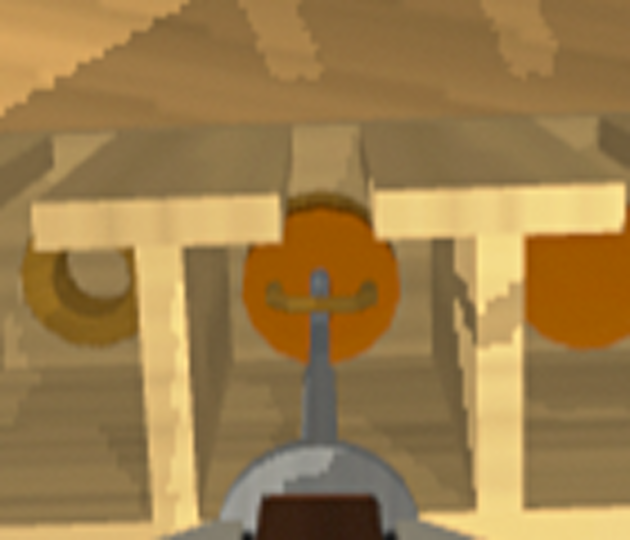

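```bash
python3 - <<'E'
from h import *
def F(n=10):
    o=[]
    for _ in range(n): o.append(read_force()); r.wait(.02)
    return np.mean(o,0).round(2)
a=read_eef_pos()[:2]
r.move_linear([*a,325],speed=60); r.wait(.5); print('lifted',F(),read_clock())
T=np.array([434,-79.])
r.move_linear([*T,325],rot=down(0),speed=110); r.wait(.5); print('over',F(),read_clock())
r.move_linear([*T,196],speed=60); r.wait(.3); f0=F(); print('low',f0)
s=r.move_linear([*T,178.2],speed=12,stop_force=4); print(s,read_eef_pos(),F()-f0,read_clock())
w=snap('wrist','w6')
cv2.imwrite('pics/c7.png',cv2.resize(cv2.imread('pics/w6_raw.png')[110:270,190:370],None,fx=3.5,fy=3.5,interpolation=cv2.INTER_CUBIC))
E
```

```text
lifted [-0.04 -0.34 -2.67] 23.025
over [ 0.02 -0.15 -2.61] 26.8583
low [ 0.01  0.09 -2.59]
False [434.03064268 -79.00290775 178.24676469] [-0.06  0.23  1.27] 31.425
```

View pics/c7.png

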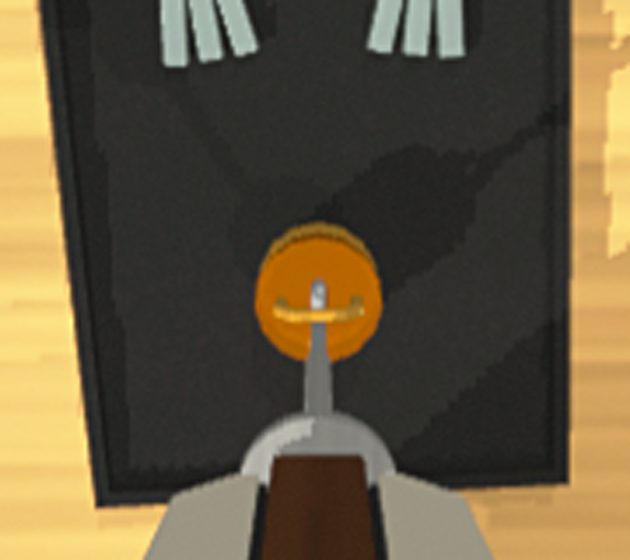

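```bash
python3 - <<'E'
from h import *
T=np.array([434,-79.])
r.move_linear([*T,177.4],speed=10); r.wait(.2)
s=r.move_linear([T[0]-17,T[1],177.4],speed=15,stop_force=1.5); print(s,read_eef_pos(),read_force())
if not s:
    r.move_linear([T[0]-17,T[1],310],speed=70); r.wait(.2); print(read_force(),read_clock())
    i=snap('scene','s7'); w=snap('wrist','w7')
    A=cv2.imread('pics/s7_raw.png')[190:290,230:330];B=cv2.imread('pics/w7_raw.png')[60:260,180:380]
    C=np.hstack([cv2.resize(A,(400,400),interpolation=cv2.INTER_CUBIC),cv2.resize(B,(400,400),interpolation=cv2.INTER_CUBIC)]);cv2.imwrite('pics/c8.png',C)
E
```

```text
False [417.0670694  -79.01337582 177.41559826] [-0.1362863  -0.4557094  -0.83529534]
[ 0.1176305  -0.39504395 -1.5825374 ] 35.45
```

View pics/c8.png

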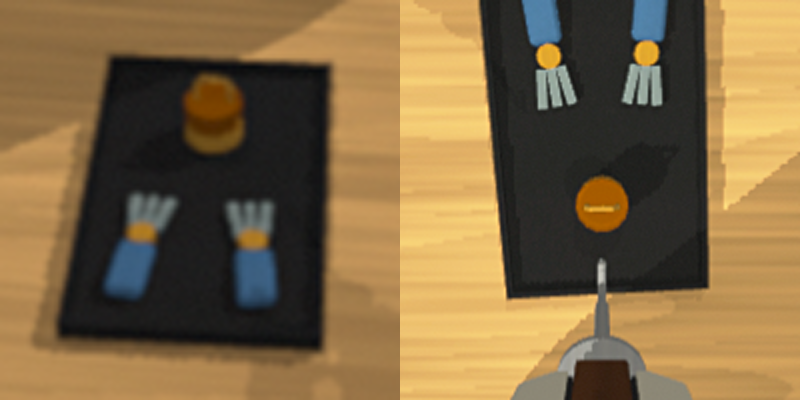

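The pendant stands upright and unhooked on the near half (wrist crop about (602,205)), and the hook is free at (602,262). That was my 12th picture, so I'll hang the picker back using the measured numbers and force readings.

```bash
python3 - <<'E'
from h import *
q=down(-0.065); S=[504.2,-293.8]
r.move_linear([*S,310],rot=q,speed=110); r.wait(.3)
r.move_linear([*S,168],speed=70,stop_force=6); r.wait(.2); f0=read_force(); print(read_eef_pos(),f0)
s=r.move_linear([*S,160],speed=8,stop_force=3); print(s,read_eef_pos(),read_force()-f0)
hand.ungrasp(); r.wait(.3); print(read_finger_gap(),read_force()); r.move_linear([*S,290],speed=90); r.wait(.3)
r.move_pose([590,-285,330],down(np.pi)); r.wait(.3); print(read_force(),read_clock()); snap('wrist','w8')
# same viewpoint as at the start: compare stand region
b=cv2.imread('pics/stand1_raw.png')[85:175,235:312]; c=cv2.imread('pics/w8_raw.png')
m=cv2.matchTemplate(c,b,cv2.TM_CCOEFF_NORMED); print(cv2.minMaxLoc(m))
h=cv2.imread('pics/stand1_raw.png')[92:128,252:288]; m=cv2.matchTemplate(c[75:150,235:312],h,cv2.TM_CCOEFF_NORMED); _,v,_,l=cv2.minMaxLoc(m); print(v,np.array(l)+[235,75],'vs',[252,92])
E
```

```text
[ 504.24732304 -293.83181744  168.13275169] [ 0.25870741 -0.5368752  -0.86219968]
True [ 504.15498009 -293.77114359  160.8768278 ] [-0.33753667  0.70560364  7.06676026]
92.91436320732754 [ 0.09591088 -1.25132509 -0.74968074]
[-0.72991536  0.29357245  0.75451832] 47.7167
(-0.6466434001922607, 0.939900815486908, (302, 92), (236, 85))
0.9010826945304871 [255  92] vs [252, 92]
```

```bash
python3 - <<'E'
from h import *
for n in('stand1','w8'):
    c=cv2.imread(f'pics/{n}_raw.png')[90:122,250:292].astype(int)
    br=((c[:,:,2]>c[:,:,0]+25)&(c[:,:,2]<130)).astype(np.uint8)
    k,l,s,ce=cv2.connectedComponentsWithStats(br); j=1+s[1:,4].argmax()
    pts=cv2.findNonZero((l==j).astype(np.uint8)); u=ce[j]+[250,90]
    i=info(n); print(n,s[j],u.round(1),cv2.minAreaRect(pts)[1:],ray(i,u,206).round(1),i['eye'].round(1))
    g=cv2.imread(f'pics/{n}_raw.png')[90:130,250:292].astype(int); gr=((g.min(2)>95)&(np.ptp(g,axis=2)<35)); ys,xs=np.nonzero(gr); print('collar px',len(xs),xs.min()+250,xs.max()+250,ys.min()+90,ys.max()+90)
E
```

```text
stand1 [  8   7  19  21 344] [267.1 107.2] ((18.331636428833008, 19.215087890625), 6.34019136428833) [ 503.4 -294.5  206. ] [ 516.1 -283.5  495.5]
collar px 182 256 282 96 123
w8 [ 12   6  18  22 337] [270.4 107.4] ((21.0, 17.0), 90.0) [ 503.2 -292.3  206. ] [ 515.8 -284.1  495.6]
collar px 188 259 285 97 123
```

```bash
python3 -c "
from cell import *
print(read_joint_velocities().round(3),read_clock());finish_job()"
```

```text
[ 0.002  0.    -0.     0.002 -0.001 -0.001] 47.7667
the job is handed in; nothing more can be done
```

I lifted the pendant out of the middle well and set it down upright and unhooked on the near half of the tray. I then hung the picker back in its stand and handed the job in at 47.8 s. `finish_job` gives no verdict, so success is not confirmed.

- **Feeling for the pendant:** the picker touched the bob's top with about 5.6 N measured at the wrist, above the 2.5 N stop I had set but below the 12 N limit.
- **Hooking and lifting:** the bail hooked with about 1.2 N of extra load. That load stayed on through the lift out of the rack and the move to the tray.
- **Setting down:** the 1.3 N came off as the pendant reached the tray floor. The last picture showed it upright on the near half with the picker clear.
- **Hanging the picker back:** it came down in the fork at the expected height, with about 7 N at contact. The final camera comparison shows it level and seated, about 2 mm sideways of where it started, within the slot's play and the 12 mm tolerance.
- **Not checked by eye:** I had used all 12 picture views by then, so I checked the picker's final position only by comparing image measurements.

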